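# Pulse the shellac mill with its bayonet lid

## Task

Grind the shellac flakes in pulses: lift the mill's black lid up off the brass hook, drop its two pins straight down through the slots of the mill's collar (white marks) until the flange sits flat on the collar, then twist it clockwise, seen from above, until its white pointers face the green pulse marks, halfway to the red lock marks. It springs back if let go and runs on and melts the shellac if turned into the lock click, so finish gripping the lid and holding it still at the green marks, and leave the shellac jar and the two screwdrivers where they are.

Things in the scene. Friction and masses are not known exactly. Their poses are not given: they have to be found in the camera images.
- lid: Loose black mill lid, 0.15 kg, hanging upright by its bow grip on the brass hook. Origin: centre of the underside of its round flange (80 mm across, 5 mm thick), z up, bow along y. Above the flange a low dome, top at z = 16 mm; below it a skirt 56 mm across, 15 mm deep. White pointers on the flange at +y and -y. A half turn about z changes nothing.
- lid_grip (a point): Middle of the lid's bow grip, 42 mm above the lid's origin; good TCP point, from above, fingers closing along the lid's y. Two legs, flat outer faces at y = +-25 mm (50 mm to grip), 16 mm wide in x, up to 13 mm above this point, joined by a round bar along y, 11 mm thick, its axis 8 mm above this point. The hook runs under the bar, between the legs; 28 mm free from dome to bar.
- lid_pins (a point): Point on the lid's axis, 10 mm below its origin, level with the two bayonet pins: round-ended steel, 6 mm thick, sticking out of the skirt along the lid's +y and -y to radius 34.5 mm, each under a leg of the bow and under a white pointer.
- hook_stand: Fixed wooden stand, base 80 x 125 x 16 mm, post 171 mm high at its +x side. Origin: on the bench under the hook's lowest point. A brass hook of 7 mm rod runs from the post along the stand's -x and turns up at the end; the lid hangs on it, bow along the stand's y. To free it: straight up 15 mm (12 to 18 works), then at least 65 mm along the stand's -x, until the flange is clear.
- hook_tip (a point): Topmost point of the upturned tip of the brass hook, 9 mm to the stand's -x from its origin and about 9 mm above the underside of the hanging lid's bar.
- mill: Small cordless blade mill, fixed, round, 105 mm across and high, steel, black collar on top. Origin: centre of its underside. Two slots, 11 mm wide, to radius 36 mm, at its +y and -y (white marks): the lid enters with its y axis along the mill's y, either way round. Marks on both sides of the collar, clockwise from above: white (enter), green 0.70 rad on (pulse), red 1.40 rad on (locked).
- mill_seat (a point): Centre of the collar's flat top, 105 mm above the bench: the lid's origin is here when the lid is seated. The bore is 60 mm across; once turned, the pins run under the collar's 5 mm lip with 2 mm of play.
- switch_ring (a joint): Spring ring in the collar, pushed round by the lid's pins: 0 at rest, grows clockwise to 1.31 rad. It starts to move when the lid has turned 0.09 rad from the middle of the slots, so it reads 0.61 at the green marks. Its spring (0.12 N m at 0, 0.21 there) turns the lid back if let go. Two spring balls make the lock click: felt from 0.98, passed at 1.11; then the lid stays locked.
- brush_jar: Glass jar with some shellac, 66 mm across, 86 mm high, origin at the centre of its underside. Leave alone.
- driver_yellow: Screwdriver with a yellow handle lying flat, 27 x 184 x 26 mm, origin at the centre of its underside. Leave alone.
- driver_red: Screwdriver with a red handle lying flat, 27 x 204 x 26 mm, origin at the centre of its underside. Leave alone.

How it is judged:
By the outcome, as a careful person would: the job done as asked, in the order asked, and still so for the second after the job is handed in, while the arm keeps its last pose, push and grip.
It also fails if it takes over 48 s, if anything falls off the work surface, if the arm or the gripper's body presses on something with over 40 N, if the wrist force passes 120 N, or if a joint passes its speed limit or range.

## Robot

A 6-joint arm with a two-finger parallel gripper is mounted at the origin on a cart in front of the work surface, level with it; the furniture and walls round the work are solid. World frame = base frame: x ahead of the robot, y to its left, z up, the work surface at z = 0. Lengths are in m, angles in rad, forces in N, time in s.
With the tool pointing down it reaches from about 0.25 to 0.725 m from the base axis. Payload 4 kg.
Tool frame: the origin (TCP) lies between the finger pads, 19 mm behind the fingertips; this is the grasp point; z points along the fingers, y is the line along which they close (so a half turn about z gives the same grasp; the last joint's range is limited). The gripper opens to 85 mm and grips with 20 to 120 N. Pads are 22 mm wide; open, the fingers measure 114 mm over their backs; the gripper's body (76 mm by 85 mm) begins 54 mm behind the grasp point. The pads swing forward as they close: fully open they stand 13 mm farther back than shut.
Start: joints at [1.324, 0.241, 0.005, 1.335, 0, 1.571], TCP at [0.122, 0.485, 0.25] pointing down, gripper open.
Joint ranges: [-2.72, 2.72], [-1.05, 1.87], [-1.09, 1.28], [-1.99, 2.15], [-1.42, 1.44], [-3.14, 3.14]. Speed limits (rad/s): [2.79, 2.79, 3.14, 3.14, 3.14, 3.14].

## Interface

Orientations are given as [roll, pitch, yaw] about the fixed x, y, z axes, in that order (R = Rz(yaw) Ry(pitch) Rx(roll)).
In Python, from rig import robot gives the robot as it stands.
- The arm moves only by the tool jog_arm, never from a script. Its argument "steps" is a list that holds one entry, the list of rows, each a list of 5 numbers: the closure, from -1 (fully open) to 1 (shut), then the shift along the tool's x, y, z scaled (see below), then the turn about the tool's z scaled (see below). In form: [[[gripper, tx, ty, tz, yaw], ...]]. A call has 1 to 12 rows; each row is the pose to reach, as a shift and turn from the pose commanded when the call began, along the tool's axes at that moment; what a row does not reach only later rows make up. The controller multiplies each number of a shift by 0.75 m and each number of a turn by 30 degrees. A row lasts 1/8 s, in which the tool goes at most 62.5 mm and 10.7 degrees, less where a joint would pass 70% of its speed; a pose out of reach is approached as far as the arm can. A call with a number of a shift or a turn outside -1 to 1 is refused whole. A call with a gripper value outside its range is refused whole. The fingers move at their own pace and stop on an object; "force" is the grip in N (left out, the last holds). Time passes only in rows, so rows that repeat a pose let the fingers close. It gives the time, the measured TCP pose, the force, the opening and the grip force at its end, in the units of the state.
- robot.observe(): the state, without advancing time (a new reading comes with each control period).
- robot.get_image(name): name is "side" or "top" or "wrist"; returns a dict with "image" (480x640x3 uint8, red, green, blue), "K" (3x3 intrinsics, pixels), "k1" (the pictures are not rectified: a ray, as slopes to the right and down, at radius r is drawn at 1 + k1 r^2 times it, then the intrinsics apply), "R" (3x3) and "t" (3): a world point X has camera coordinates R X + t; the wrist camera has in their place "hand_eye" (4x4, takes a point from camera to tool coordinates, whose origin is the TCP and whose axes are the flange's). Camera axes: x right, y down, z forward; pixel columns grow to the right and rows downward; lengths in m; the calibration is good to about 2 mm. A picture is of the moment at which its call begins: read the wrist's pose just before it. There is no depth.
- robot.close_job(): hands the job in; it is judged then, once.
The state is a dict: "time_s": time; "q": joint angles; "joint_vel": joint speeds; "joint_efforts": joint torques, N m; "tool_pos": TCP position; "eef_rot": TCP orientation; "contact_force": force on the tool from outside, world axes, zero at the start; "wrist_torque": the same for the moment, N m; "finger_gap": finger opening in m; "finger_force": force on a finger pad.
Only numpy, scipy, OpenCV 4.12 (cv2) and the standard library are available. Lean on these libraries where they do the work, as an engineer would, in place of code of your own. Each camera call takes 0.05 s, during which the arm holds its last target. There are 200 camera calls.

## Working session

There is one attempt and no reset: what is moved stays moved. The work goes in short steps, Python scripts to look and compute and a tool call to move; the robot and the scene stay as the last step left them, time stands still between calls to the robot, and variables do not carry over. Pictures are saved under pics/ and viewed, at most 10 in all, crops included, and the job is handed in when it is done.

Besides the shell and the picture viewer there is one more tool, called after ">>>" as name([rows], argument=value, ...), one row to a line, values as JSON. jog_arm: Moves the arm, as the interface text tells. Its arguments: {"type":"object","properties":{"steps":{"type":"array"},"force":{"type":"number"}},"required":["steps"]}

```bash
mkdir -p pics; ls
python3 - <<'E'
from rig import robot
import cv2,pickle
o=robot.observe();print({k:o[k] for k in('time_s','tool_pos','eef_rot','finger_gap','contact_force')})
d={}
for n in('side','top'):
    d[n]=robot.get_image(n);cv2.imwrite(f'pics/{n}0.png',d[n]['image'][:,:,::-1])
    print(n,{k:v for k,v in d[n].items() if k!='image'})
pickle.dump(d,open('d0.pkl','wb'))
E
```

```text
pics
{'time_s': 0.0, 'tool_pos': array([0.12199849, 0.48429504, 0.24911534]), 'eef_rot': array([-3.13953655e+00, -2.27177294e-05,  2.89481643e+00]), 'finger_gap': 0.08520280731859202, 'contact_force': array([-0.27271749, -0.00129772, -0.51195559])}
side {'K': array([[472.37080395,   0.        , 320.6178879 ],
       [  0.        , 472.37080395, 235.03186359],
       [  0.        ,   0.        ,   1.        ]]), 'k1': -0.07976409302396116, 'R': array([[-0.95718142, -0.28948664,  0.00110079],
       [-0.19193377,  0.63176913, -0.75101877],
       [ 0.21671445, -0.7190725 , -0.66027993]]), 't': array([0.36364759, 0.33309862, 0.6736599 ])}
top {'K': array([[547.0416463 ,   0.        , 323.47768371],
       [  0.        , 547.0416463 , 246.01747162],
       [  0.        ,   0.        ,   1.        ]]), 'k1': -0.01318739165998482, 'R': array([[ 0.0012224 , -0.99956281, -0.02954147],
       [-0.9835886 ,  0.00412811, -0.18037856],
       [ 0.18042165,  0.02927714, -0.98315354]]), 't': array([-0.20519977,  0.48865995,  1.00382478])}
```

View pics/top0.png

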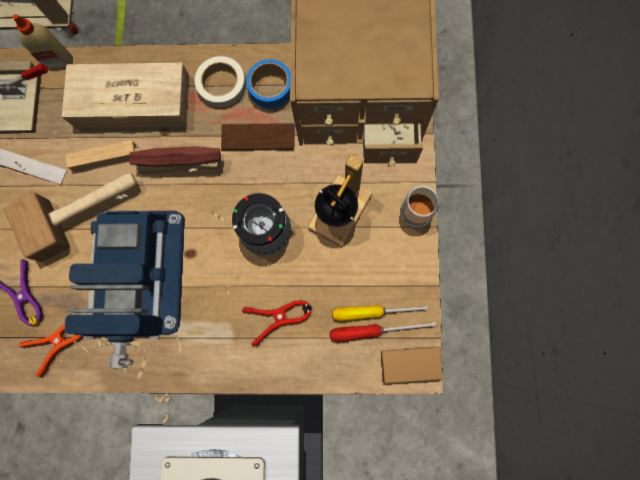

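View pics/side0.png

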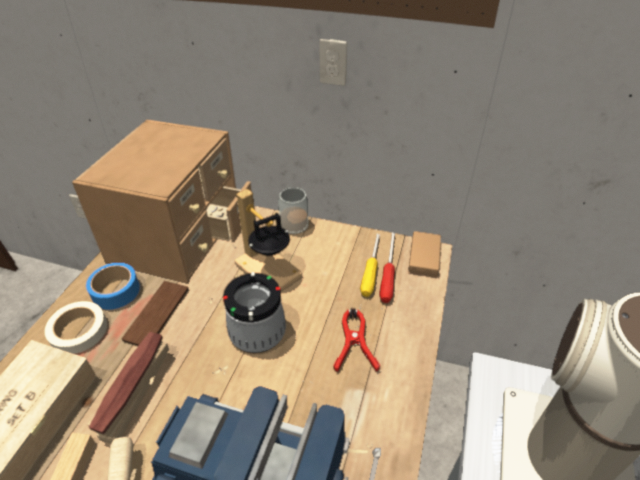

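The top view shows the mill at (262,222) and the lid on its hook at (337,205), with the post at (352,168). The jar is at (420,207) and the two screwdrivers at (380,320). The side view shows the lid at (268,238) and the mill at (253,300). Next I'll zoom in on both.

Run:
```python
import cv2,pickle,numpy as np
d=pickle.load(open('d0.pkl','rb'))
T=d['top']['image'][150:260,225:385,::-1];S=d['side']['image'][175:355,215:315,::-1]
a=cv2.resize(T,(800,550),interpolation=cv2.INTER_CUBIC);cv2.imwrite('pics/t_crop.png',a)
b=cv2.resize(S,None,fx=3.3,fy=3.3,interpolation=cv2.INTER_CUBIC);cv2.imwrite('pics/s_crop.png',b)
```

```text
(no output)
```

View pics/t_crop.png

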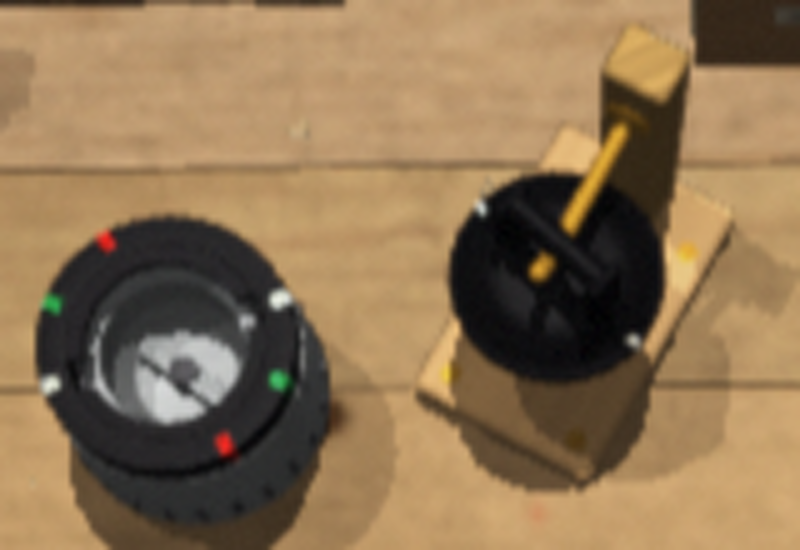

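View pics/s_crop.png

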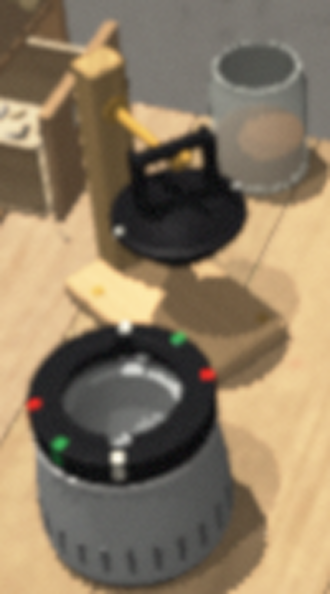

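The top crop shows the white collar marks at about crop (280,299) and (50,384). The lid's pointers are at (480,207) and (633,340), and the hook runs to the post at upper right. In the side crop the pointers are at (119,231) and (238,185).

```bash
cat > h.py <<'E'
import numpy as np,cv2,pickle
def ray(c,uv):
    p=cv2.undistortPoints(np.array([[uv]],float),c['K'],np.array([c['k1'],0,0,0.])).ravel()
    return -c['R'].T@c['t'], c['R'].T@np.array([p[0],p[1],1])
def plane(c,uv,z):
    o,d=ray(c,uv);return o+d*(z-o[2])/d[2]
def tri(rs):
    A=np.zeros((3,3));b=np.zeros(3)
    for o,d in rs:
        d=d/np.linalg.norm(d);P=np.eye(3)-np.outer(d,d);A+=P;b+=P@o
    x=np.linalg.solve(A,b);return x,[np.linalg.norm(np.cross(x-o,d/np.linalg.norm(d))) for o,d in rs]
def refine(img,uv,kind,r=3):
    u,v=[int(round(t)) for t in uv];w=img[v-r:v+r+1,u-r:u+r+1].astype(float)
    R,G,B=w[...,0],w[...,1],w[...,2]
    s={'w':w.min(2)-60,'r':R-np.maximum(G,B)-30,'g':G-np.maximum(R,B)-20}[kind].clip(0)
    yy,xx=np.mgrid[v-r:v+r+1,u-r:u+r+1];return np.array([(s*xx).sum(),(s*yy).sum()])/s.sum()
E
python3 - <<'E'
from h import *
np.set_printoptions(precision=4,suppress=True)
d=pickle.load(open('d0.pkl','rb'));T,S=d['top'],d['side']
t=lambda x,y:np.array([225+(x+.5)/5-.5,150+(y+.5)/5-.5]); s=lambda x,y:np.array([215+(x+.5)/3.3-.5,175+(y+.5)/3.3-.5])
M=dict(w1=((280,299),(125,327),'w'),w2=((50,384),(118,458),'w'),r1=((107,241),(208,374),'r'),r2=((225,444),(35,404),'r'),g1=((52,303),(179,339),'g'),g2=((280,380),(60,444),'g'))
# side right = -x,-y
for k,(a,b,c) in M.items():
    a=refine(T['image'],t(*a),c);b=refine(S['image'],s(*b),c)
    print(k,plane(T,a,.105),plane(S,b,.105))
for a,b in(((480,207),(119,231)),((633,340),(238,185))):
    print(tri([ray(T,t(*a)),ray(S,s(*b))]))
E
```

```text
w1 [ 0.5455 -0.1306  0.105 ] [ 0.5438 -0.1337  0.105 ]
w2 [ 0.5131 -0.0458  0.105 ] [ 0.5124 -0.0496  0.105 ]
r1 [ 0.5674 -0.0652  0.105 ] [ 0.4899 -0.113   0.105 ]
r2 [ 0.491  -0.1104  0.105 ] [ 0.5663 -0.0684  0.105 ]
g1 [ 0.5436 -0.0463  0.105 ] [ 0.5136 -0.1322  0.105 ]
g2 [ 0.5146 -0.1296  0.105 ] [ 0.5429 -0.0489  0.105 ]
(array([ 0.5785, -0.2026,  0.1018]), [np.float64(0.001267095113246516), np.float64(0.0012670951132464528)])
(array([ 0.5275, -0.2582,  0.103 ]), [np.float64(0.0015828838436362069), np.float64(0.001582883843636417)])
```

>>> jog_arm([
  [[-1,-0.79,-0.785,-0.06,0.945],[-1,-0.79,-0.785,-0.06,0.945],[-1,-0.79,-0.785,-0.06,0.945],[-1,-0.79,-0.785,-0.06,0.945],[-1,-0.79,-0.785,-0.06,0.945],[-1,-0.79,-0.785,-0.06,0.945],[-1,-0.79,-0.785,-0.06,0.945],[-1,-0.79,-0.785,-0.06,0.945],[-1,-0.79,-0.785,-0.06,0.945],[-1,-0.79,-0.785,-0.06,0.945],[-1,-0.79,-0.785,-0.06,0.945],[-1,-0.79,-0.785,-0.06,0.945]],
], force=40)

```text
time_s: 1.6
tool_pos: [0.5089, -0.1588, 0.29]
eef_rot: [3.142, -0.001, 2.4]
contact_force: [1.1, 0.4, -0.4]
finger_gap: 0.0856
finger_force: 0.0
```

>>> jog_arm([
  [[-1,-0.107,-0.03,0.02,0],[-1,-0.107,-0.03,0.02,0],[-1,-0.107,-0.03,0.02,0],[-1,-0.107,-0.03,0.02,0]],
])

```text
time_s: 2.1
tool_pos: [0.5518, -0.2269, 0.2751]
eef_rot: [-3.141, -0.001, 2.4]
contact_force: [-0.4, 0.7, 0.1]
finger_gap: 0.0855
finger_force: 0.0
```

```bash
cat >> h.py <<'E'
from scipy.spatial.transform import Rotation as Ro
def wrist(name):
    from rig import robot
    o=robot.observe();c=robot.get_image('wrist')
    H=c['hand_eye'];W=np.eye(4);W[:3,:3]=Ro.from_euler('xyz',o['eef_rot']).as_matrix();W[:3,3]=o['tool_pos']
    X=np.linalg.inv(W@H);c['R'],c['t']=X[:3,:3],X[:3,3]
    cv2.imwrite(f'pics/{name}.png',c['image'][:,:,::-1]);pickle.dump(c,open(name+'.pkl','wb'))
    print({k:np.round(o[k],4) for k in('time_s','q','tool_pos','eef_rot','finger_gap','contact_force')});return c
E
python3 -c "
from h import *
c=wrist('w1');print(c['hand_eye'])"
```

```text
{'time_s': np.float64(2.1), 'q': array([-3.9030e-01,  4.3220e-01,  3.4190e-01,  1.4818e+00,  3.0000e-04,
        3.5090e-01]), 'tool_pos': array([ 0.5518, -0.2269,  0.2751]), 'eef_rot': array([-3.1414e+00, -1.3000e-03,  2.4004e+00]), 'finger_gap': np.float64(0.0855), 'contact_force': array([-0.3606,  0.7406,  0.0895])}
[[ 5.21915032e-04 -9.57721641e-01 -2.87695997e-01  7.26267693e-02]
 [ 9.99999864e-01  4.99854921e-04  1.50134469e-04  6.90732869e-04]
 [ 1.92302812e-08 -2.87696036e-01  9.57721771e-01 -1.24366002e-01]
 [ 0.00000000e+00  0.00000000e+00  0.00000000e+00  1.00000000e+00]]
```

View pics/w1.png

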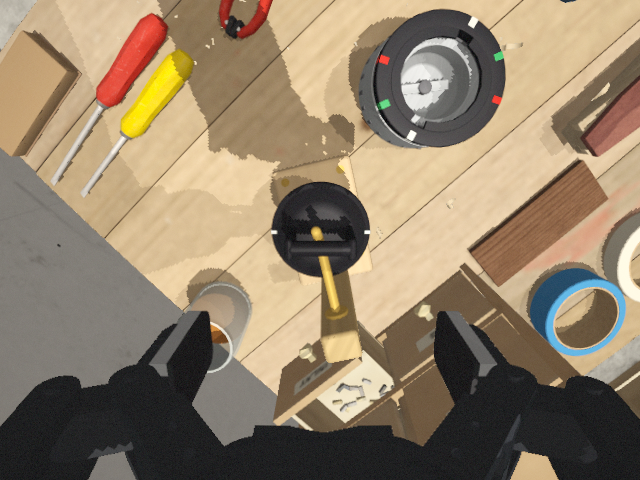

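The wrist view shows the lid centred at (321,230). Its pointers are level at (275,232) and (366,232), so the gripper yaw matches. The hook runs from (316,232) to (338,312), and the mill marks are visible at upper right.

Run:
```python
from h import *
np.set_printoptions(precision=4,suppress=True)
d=pickle.load(open('d0.pkl','rb'));T,S=d['top'],d['side'];W=pickle.load(open('w1.pkl','rb'))
t=lambda x,y:np.array([225+(x+.5)/5-.5,150+(y+.5)/5-.5]); s=lambda x,y:np.array([215+(x+.5)/3.3-.5,175+(y+.5)/3.3-.5])
M=dict(w1=((280,299),(125,327),(411,135),'w'),w2=((50,384),(118,458),(473,22),'w'),r1=((107,241),(35,404),(496,100),'r'),r2=((225,444),(208,374),(384,60),'r'),g1=((52,303),(60,444),(499,56),'g'),g2=((280,380),(179,339),(384,104),'g'))
P={}
for k,(a,b,w,c) in M.items():
    a=refine(T['image'],t(*a),c);b=refine(S['image'],s(*b),c);w=refine(W['image'],w,c,6)
    P[k]=tri([ray(T,a),ray(S,b),ray(W,w)])[0]
    print(k,plane(W,w,.105),P[k])
L=[]
for a,b,w in(((480,207),(119,231),(366,232)),((633,340),(238,185),(275,232))):
    w=refine(W['image'],w,'w',4)
    x=tri([ray(T,t(*a)),ray(S,s(*b)),ray(W,w)]);L.append(x[0]);print(w,x, plane(W,w,x[0][2]))
# hook: wrist two points at hook height
a=plane(W,(316,232),.15);b=plane(W,(336,306),.145);v=a-b;print('hook',a,b,np.arctan2(v[1],v[0]))
# hook in top
a=plane(T,t(540,270),.15);b=plane(T,t(622,130),.145);v=a-b;print('hook',a,b,np.arctan2(v[1],v[0]))
print('post top',plane(W,(341,345),.171),plane(T,t(645,65),.171))
v=L[0]-L[1];print('lid',(L[0]+L[1])/2,np.arctan2(v[1],v[0]),'mill',sum(P.values())/6)
v=P['w2']-P['w1'];print(np.arctan2(v[1],v[0]));v=P['g1']-P['g2'];print(np.arctan2(v[1],v[0]));v=P['r1']-P['r2'];print(np.arctan2(v[1],v[0]))
```

```text
w1 [ 0.545  -0.1309  0.105 ] [ 0.544  -0.1313  0.1076]
w2 [ 0.5137 -0.0472  0.105 ] [ 0.5126 -0.0475  0.1072]
r1 [ 0.5674 -0.0667  0.105 ] [ 0.5664 -0.0667  0.1069]
r2 [ 0.4911 -0.1117  0.105 ] [ 0.4904 -0.1115  0.1063]
g1 [ 0.544  -0.0474  0.105 ] [ 0.5431 -0.0475  0.1064]
g2 [ 0.5145 -0.1314  0.105 ] [ 0.5139 -0.1308  0.1063]
[367.4566 231.8466] (array([ 0.5793, -0.2031,  0.1014]), [np.float64(0.0009896242583613828), np.float64(0.001792551891080842), np.float64(0.0012573302286345751)]) [ 0.5805 -0.2036  0.1014]
[273.3583 231.8272] (array([ 0.5283, -0.2587,  0.1025]), [np.float64(0.0012024049247702214), np.float64(0.0021097393013628668), np.float64(0.001162789119197881)]) [ 0.5294 -0.259   0.1025]
hook [ 0.544  -0.2249  0.15  ] [ 0.5955 -0.2529  0.145 ] 2.6449613610703455
hook [ 0.5431 -0.2249  0.15  ] [ 0.595  -0.2537  0.145 ] 2.634220268782127
post top [ 0.6096 -0.262   0.171 ] [ 0.6098 -0.2613  0.171 ]
lid [ 0.5538 -0.2309  0.102 ] 0.828253455509559 mill [ 0.5284 -0.0892  0.1068]
1.9299847965935286
1.2340590751497253
0.5328636939859722
```

>>> jog_arm([
  [[-1,-0.0065,-0.002,0,0],[-1,-0.0065,-0.002,0.05,0],[-1,-0.0065,-0.002,0.1,0],[-1,-0.0065,-0.002,0.15,0],[-1,-0.0065,-0.002,0.15,0],[-1,-0.0065,-0.002,0.15,0]],
])

```text
time_s: 2.9
tool_pos: [0.5558, -0.2321, 0.1648]
eef_rot: [3.141, 0.002, 2.4]
contact_force: [0.2, -0.5, 0.1]
finger_gap: 0.085
finger_force: 0.0
```

Run:
```python
from h import *
np.set_printoptions(precision=4,suppress=True)
c=wrist('w2')
im=c['image'];g=im.min(2)
# white blobs near flange
n,l,st,ce=cv2.connectedComponentsWithStats((g>140).astype(np.uint8))
for i in range(1,n):
    if 15<st[i,4]<400: print(st[i],ce[i])
for X in([.5805,-.2036,.1],[.5294,-.259,.1]):
    p=c['R']@np.array(X)+c['t'];print('exp',c['K'][:2,:2]@(p[:2]/p[2])+c['K'][:2,2])
```

```text
{'time_s': np.float64(2.9), 'q': array([-0.3956,  0.4864,  0.1387,  1.2205, -0.    ,  0.3455]), 'tool_pos': array([ 0.5558, -0.2321,  0.1648]), 'eef_rot': array([3.1407, 0.0025, 2.4005]), 'finger_gap': np.float64(0.085), 'contact_force': array([ 0.1726, -0.5286,  0.0932])}
[160   0   6   5  18] [162.1667   2.0556]
[263   0  10   6  34] [267.2647   1.5882]
[539   0  18  34 171] [549.0351  12.6901]
[144  23   4   6  17] [145.2941  25.7059]
[ 1 74  9 10 25] [ 5.08 78.56]
[407  78   4   8  18] [408.5     81.7778]
[  0  88  21  41 303] [  8.3366 105.3729]
[466  94  21  12 143] [475.1329  99.9441]
[459 115  16  18 174] [466.7241 123.7874]
[600 278  27  24  98] [611.9286 289.551 ]
[531 311  14  14  72] [537.4583 317.2778]
[626 354  14  53 144] [631.3056 379.3264]
[293 419  19  11 115] [301.0957 423.913 ]
exp [393.0105 271.994 ]
exp [249.4095 271.4366]
```

View pics/w2.png

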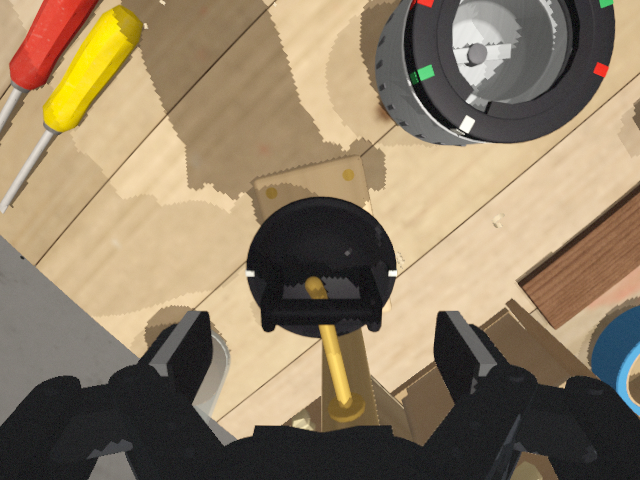

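The lid's pointers are at (250,273) and (393,272), within 1 px of prediction. The legs lie between the open fingers, so I'll descend and grip.

>>> jog_arm([
  [[-1,0.0015,0,0.018,0],[-1,0.0015,0,0.036,0],[-1,0.0015,0,0.036,0],[0.6,0.0015,0,0.036,0],[0.6,0.0015,0,0.036,0],[0.6,0.0015,0,0.036,0],[0.6,0.0015,0,0.036,0],[0.6,0.0015,0,0.036,0],[0.6,0.0015,0,0.036,0],[0.6,0.0015,0,0.036,0]],
], force=60)

```text
time_s: 4.2
tool_pos: [0.5546, -0.2315, 0.1364]
eef_rot: [3.141, 0.001, 2.4]
contact_force: [1.0, 0.2, 3.0]
finger_gap: 0.0494
finger_force: 62.4
```

>>> jog_arm([
  [[0.6,0,0,-0.007,0],[0.6,0,0,-0.014,0],[0.6,0,0,-0.02,0],[0.6,0,0,-0.02,0],[0.6,0,0,-0.02,0]],
])

```text
time_s: 4.82
tool_pos: [0.5539, -0.2312, 0.1507]
eef_rot: [-3.141, -0.0, 2.4]
contact_force: [-0.3, 0.7, -0.4]
finger_gap: 0.0491
finger_force: 62.3
```

>>> jog_arm([
  [[0.6,0.02,-0.005,0,0],[0.6,0.04,-0.01,0,0],[0.6,0.06,-0.0147,0,0],[0.6,0.08,-0.0196,0,0],[0.6,0.104,-0.0255,0,0],[0.6,0.104,-0.0255,0,0],[0.6,0.104,-0.0255,0,0]],
])

```text
time_s: 5.7
tool_pos: [0.4844, -0.193, 0.1511]
eef_rot: [3.141, 0.001, 2.4]
contact_force: [-0.6, -0.3, -0.5]
finger_gap: 0.049
finger_force: 62.3
```

>>> jog_arm([
  [[0.6,0,0,-0.04,0],[0.6,0,0,-0.08,-0.33],[0.6,0,0,-0.08,-0.67],[0.6,0,0,-0.08,-1],[0.6,0,0,-0.08,-1]],
])

```text
time_s: 6.32
tool_pos: [0.4844, -0.1931, 0.2109]
eef_rot: [-3.141, 0.001, 2.921]
contact_force: [0.6, 0.1, -0.6]
finger_gap: 0.0488
finger_force: 62.2
```

>>> jog_arm([
  [[0.6,0,0,0,-0.33],[0.6,0,0,0,-0.67],[0.6,0,0,0,-1],[0.6,0,0,0,-1]],
])

```text
time_s: 6.82
tool_pos: [0.4839, -0.1929, 0.2107]
eef_rot: [3.142, -0.0, -2.84]
contact_force: [-0.5, 0.5, -0.0]
finger_gap: 0.0492
finger_force: 62.2
```

>>> jog_arm([
  [[0.6,-0.0985,0.1145,0,-0.116],[0.6,-0.0985,0.1145,0,-0.116],[0.6,-0.0985,0.1145,0,-0.116],[0.6,-0.0985,0.1145,0,-0.116],[0.6,-0.0985,0.1145,0,-0.116]],
])

```text
time_s: 7.45
tool_pos: [0.5279, -0.0896, 0.2108]
eef_rot: [-3.141, -0.0, -2.778]
contact_force: [0.1, -0.5, -1.6]
finger_gap: 0.049
finger_force: 62.6
```

Run:
```python
from h import *
c=wrist('w3')
```

```text
{'time_s': np.float64(7.45), 'q': array([-1.6790e-01,  3.3020e-01,  2.3900e-02,  1.2648e+00, -3.0000e-04,
       -5.3130e-01]), 'tool_pos': array([ 0.5279, -0.0896,  0.2108]), 'eef_rot': array([-3.1415e+00, -4.0000e-04, -2.7782e+00]), 'finger_gap': np.float64(0.049), 'contact_force': array([ 0.089 , -0.5326, -1.5914])}
```

View pics/w3.png

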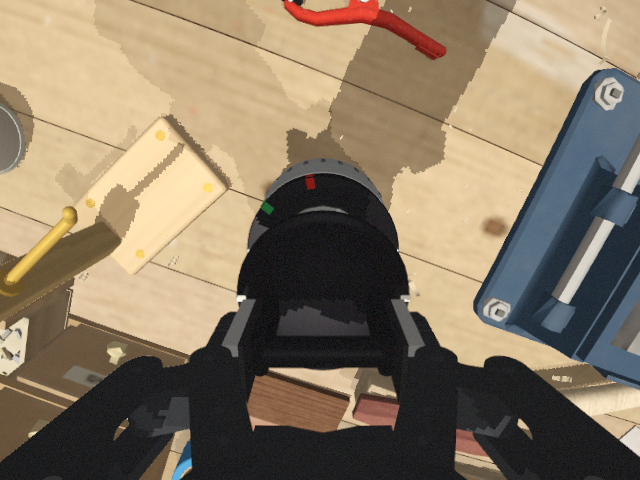

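The lid is held upright above the mill, with pointers at (240,298) and (405,298). The collar's green mark shows at (266,209) and the red one at (310,182). I'll compare the two in this one view.

Run:
```python
from h import *
np.set_printoptions(precision=4,suppress=True)
W=pickle.load(open('w3.pkl','rb'));tcp=np.array([.5279,-.0896,.2108]);im=W['image']
for dz in(.0345,.036,.0375):
    a=plane(W,refine(im,(240,298),'w',4),tcp[2]-dz);b=plane(W,refine(im,(405,298),'w',4),tcp[2]-dz)
    v=b-a;print('lid c-tcp',(a+b)/2-tcp,np.linalg.norm(v),np.arctan2(v[1],v[0]))
g=plane(W,refine(im,(266,209),'g',7),.105);r=plane(W,refine(im,(310,182),'r',7),.105)
y=1.933
for Rm in(.0445,.0447):
  for p,a in((g,y-.7+np.pi),(r,y-1.4+np.pi)): print('mill c',p[:2]-Rm*np.array([np.cos(a),np.sin(a)]))
v=g-r;print('yaw from chord',np.arctan2(v[1],v[0])-(np.arctan2(np.sin(y-.7)-np.sin(y-1.4),np.cos(y-.7)-np.cos(y-1.4))+np.pi)%(2*np.pi))
c=pickle.load(open('w1.pkl','rb'))
```

```text
lid c-tcp [ 0.0004 -0.0003 -0.0345] 0.07502388584559123 1.9331535913364153
lid c-tcp [ 0.0011 -0.     -0.036 ] 0.07573222516970818 1.9331535913364155
lid c-tcp [ 0.0017  0.0002 -0.0375] 0.07644056449382514 1.9331535913364157
mill c [ 0.5295 -0.0893]
mill c [ 0.5293 -0.0895]
mill c [ 0.5296 -0.0892]
mill c [ 0.5294 -0.0894]
yaw from chord -6.27296449320623
```

>>> jog_arm([
  [[0.6,-0.001,0,0.02,0],[0.6,-0.001,0,0.04,0],[0.6,-0.001,0,0.052,0],[0.6,-0.001,0,0.06,0],[0.6,-0.001,0,0.067,0],[0.6,-0.001,0,0.074,0],[0.6,-0.001,0,0.074,0]],
])

```text
time_s: 8.38
tool_pos: [0.5288, -0.0882, 0.1551]
eef_rot: [3.141, -0.0, -2.775]
contact_force: [-0.4, -1.0, -0.7]
finger_gap: 0.0486
finger_force: 62.6
```

>>> jog_arm([
  [[0.6,-0.001,0,0.004,0],[0.6,-0.001,0,0.008,0],[0.6,-0.001,0,0.01,0],[0.6,-0.001,0,0.012,0],[0.6,-0.001,0,0.012,0]],
])

```text
time_s: 9.0
tool_pos: [0.5295, -0.0886, 0.1484]
eef_rot: [-3.14, 0.001, -2.776]
contact_force: [-6.5, -2.5, 10.9]
finger_gap: 0.0486
finger_force: 64.0
```

>>> jog_arm([
  [[0.6,0.001,0,0,0],[0.6,0.002,0,0.001,0],[0.6,0.002,0,0.002,0],[0.6,0.002,0,0.002,0]],
])

```text
time_s: 9.5
tool_pos: [0.5293, -0.0886, 0.1483]
eef_rot: [-3.14, 0.004, -2.775]
contact_force: [-5.4, -1.6, 16.1]
finger_gap: 0.0491
finger_force: 64.7
```

Run:
```python
from h import *
from rig import robot
c=wrist('w4');print(robot.observe()['wrist_torque'])
s=robot.get_image('side');t=robot.get_image('top')
a=cv2.resize(s['image'][230:350,200:310,::-1],(550,600),interpolation=cv2.INTER_CUBIC)
cv2.imwrite('pics/s4.png',a)
```

```text
{'time_s': np.float64(9.5), 'q': array([-1.6630e-01,  3.7380e-01, -8.3100e-02,  1.1094e+00,  8.0000e-04,
       -5.3250e-01]), 'tool_pos': array([ 0.5293, -0.0886,  0.1483]), 'eef_rot': array([-3.14  ,  0.0043, -2.7755]), 'finger_gap': np.float64(0.0491), 'contact_force': array([-5.389 , -1.5686, 16.1083])}
[0.15467875 1.1677024  0.13431474]
```

View pics/s4.png

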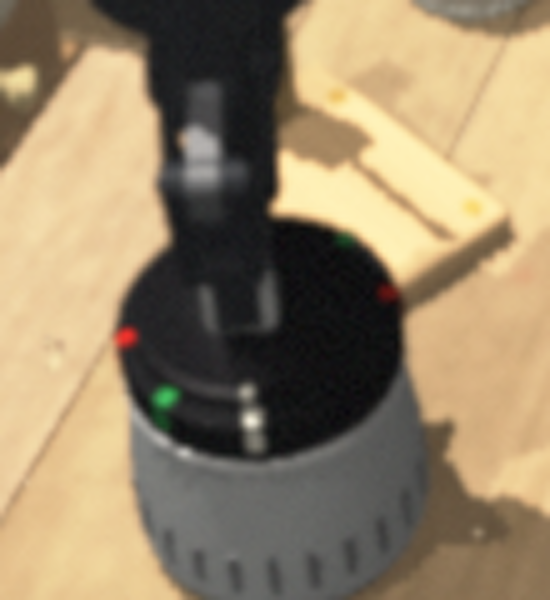

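The side crop shows the flange down on the collar. Its pointer at (250,392) lines up with the white mark at (252,420), with the gripper above. I'll check numerically that it sits flat.

Run:
```python
from h import *
np.set_printoptions(precision=4,suppress=True)
for n,z in(('w3',.2108),('w4',.1483)):
    W=pickle.load(open(n+'.pkl','rb'));im=W['image'];g=im.min(2).astype(int)
    P=[]
    for u0 in(240,405):
        s=(g[284:312,u0-9:u0+10]-60).clip(0);yy,xx=np.mgrid[284:312,u0-9:u0+10];P.append(np.array([(s*xx).sum(),(s*yy).sum()])/s.sum());
    print(n,P)
W=pickle.load(open('w4.pkl','rb'));cv2.imwrite('pics/w4c.png',cv2.resize(W['image'][150:330,200:440,::-1],(800,600),interpolation=cv2.INTER_CUBIC))
```

```text
w3 [array([237.0834, 299.382 ]), array([408.2337, 298.8533])]
w4 [array([237.934 , 296.4557]), array([406.8962, 297.2329])]
```

View pics/w4c.png

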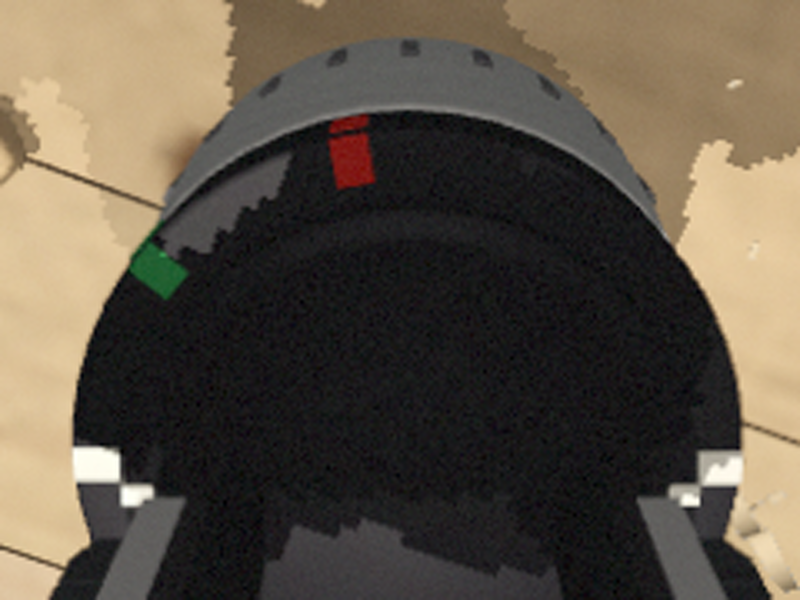

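>>> jog_arm([
  [[0.6,0.001,0,0,0],[0.6,0.002,0,0,0],[0.6,0.002,0,0,0]],
])

```text
time_s: 10.02
tool_pos: [0.5292, -0.0887, 0.1483]
eef_rot: [-3.14, 0.007, -2.775]
contact_force: [-1.8, -0.2, 12.9]
finger_gap: 0.049
finger_force: 64.2
```

Run:
```python
from h import *
np.set_printoptions(precision=2,suppress=True)
d=pickle.load(open('d0.pkl','rb'));S=d['side'];W=pickle.load(open('w4.pkl','rb'))
def pr(c,X):
    p=c['R']@X+c['t'];return cv2.projectPoints(np.array([X]),cv2.Rodrigues(c['R'])[0],c['t'],c['K'],np.array([c['k1'],0,0,0.]))[0].ravel()
y=1.933;e=np.array([np.cos(y),np.sin(y),0])
for n,c,C in(('side',S,np.array([.528,-.091,0])),('wrist',W,np.array([.5294,-.0893,0]))):
  f=(lambda q:((q-[200,230]+.5)*5-.5)) if n=='side' else (lambda q:((q-[200,150]+.5)*10/3-.5))
  for sg in((1,) if n=='side' else (1,-1)):
    print(n,'mark',f(pr(c,C+sg*.0445*e+[0,0,.105])),[f(pr(c,C+sg*.0378*e+[0,0,.110+h])) for h in(0,.0028)])
```

```text
side mark [253.44 417.93] [array([252.73, 391.61]), array([251.85, 385.93])]
wrist mark [721.05 466.33] [array([681.39, 480.82]), array([685.49, 489.28])]
wrist mark [ 96.03 463.68] [array([135.61, 478.51]), array([131.44, 486.94])]
```

The side view matches a seated flange: pointer row 392, against 391.6 predicted. Pointer separation in the wrist view agrees. Now I'll twist clockwise in stages, pressing more lightly.

>>> jog_arm([
  [[0.6,0,0,-0.002,0.1],[0.6,0,0,-0.002,0.25],[0.6,0,0,-0.002,0.4],[0.6,0,0,-0.002,0.6],[0.6,0,0,-0.002,0.6]],
])

```text
time_s: 10.65
tool_pos: [0.528, -0.0888, 0.1483]
eef_rot: [3.141, 0.004, -3.09]
contact_force: [-2.8, -0.3, 7.4]
finger_gap: 0.049
finger_force: 63.5
```

```bash
python3 -c "
from rig import robot
o=robot.observe();print(o['wrist_torque'],o['contact_force'],o['eef_rot'])"
```

```text
[-0.05886196  0.36832683  0.02401074] [-2.80520064 -0.33349645  7.3864507 ] [ 3.14129224  0.0037414  -3.08951018]
```

Run:
```python
from h import *
W=wrist('w5');cv2.imwrite('pics/w5c.png',cv2.resize(W['image'][150:330,200:440,::-1],(800,600),interpolation=cv2.INTER_CUBIC))
```

```text
{'time_s': np.float64(10.65), 'q': array([-1.6720e-01,  3.7210e-01, -8.5600e-02,  1.1095e+00,  1.1000e-03,
       -2.1930e-01]), 'tool_pos': array([ 0.528 , -0.0888,  0.1483]), 'eef_rot': array([ 3.1413,  0.0037, -3.0895]), 'finger_gap': np.float64(0.049), 'contact_force': array([-2.8052, -0.3335,  7.3865])}
```

View pics/w5c.png

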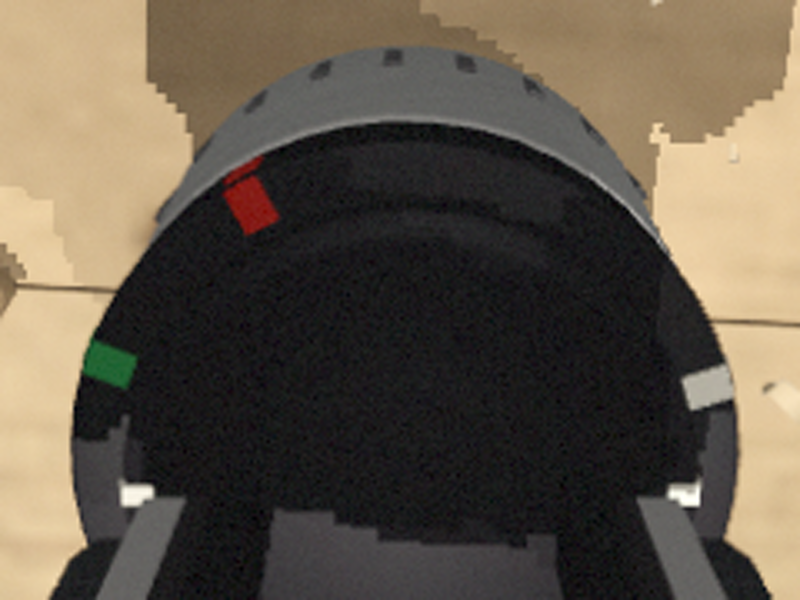

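The lid turned with the gripper: its pointers are still at (137,494) and (685,493). The green mark at (110,365) is closing in on the left pointer, and the white mark has moved away on the right. I'll turn the rest of the way to green.

>>> jog_arm([
  [[0.6,0,0,0,0.2],[0.6,0,0,0,0.4],[0.6,0,0,0,0.6],[0.6,0,0,0,0.72],[0.6,0,0,0,0.74],[0.6,0,0,0,0.74]],
])

```text
time_s: 11.45
tool_pos: [0.5283, -0.0887, 0.1483]
eef_rot: [3.14, 0.004, 2.808]
contact_force: [-0.9, 0.4, 6.5]
finger_gap: 0.049
finger_force: 63.5
```

Run:
```python
from h import *
from rig import robot
np.set_printoptions(precision=4,suppress=True)
W=wrist('w6');im=W['image'];print(robot.observe()['wrist_torque'])
cv2.imwrite('pics/w6c.png',cv2.resize(im[150:330,200:440,::-1],(800,600),interpolation=cv2.INTER_CUBIC))
R,G,B=[im[...,i].astype(int) for i in range(3)]
g=((G-np.maximum(R,B))>25).astype(np.uint8);g[:150]=0;g[330:]=0;g[:,:200]=0;g[:,440:]=0
n,l,st,ce=cv2.connectedComponentsWithStats(g)
gp=[plane(W,ce[i],.105) for i in range(1,n) if st[i,4]>15];print(st[1:],ce[1:])
r=(R-np.maximum(G,B)>40).astype(np.uint8);r[:150]=0;r[330:]=0;r[:,:200]=0;r[:,440:]=0
n,l,st,ce=cv2.connectedComponentsWithStats(r);print(st[1:],ce[1:])
lp=[plane(W,refine(im,p,'w',4),.110) for p in((240.5,298),(405.5,298))]
v=lp[1]-lp[0];print('lid',np.arctan2(v[1],v[0]),(lp[0]+lp[1])/2)
if len(gp)==2:
    gp.sort(key=lambda p:p@(lp[1]-lp[0]));v=gp[1]-gp[0];print('green',np.arctan2(v[1],v[0]),(gp[0]+gp[1])/2)
```

```text
{'time_s': np.float64(11.45), 'q': array([-0.1669,  0.3722, -0.0854,  1.1091,  0.0012,  0.1672]), 'tool_pos': array([ 0.5283, -0.0887,  0.1483]), 'eef_rot': array([3.1397, 0.0038, 2.8075]), 'finger_gap': np.float64(0.049), 'contact_force': array([-0.9446,  0.3993,  6.5355])}
[-0.0633  0.2277  0.2617]
[[221 287  15  11 152]
 [409 288  13  11 128]] [[227.6776 291.9474]
 [414.7734 292.7891]]
[[237 219  19  24 195]] [[245.6513 233.2462]]
lid 1.23880599904894 [ 0.5305 -0.0889  0.11  ]
green 1.2313554424824702 [ 0.5296 -0.0894  0.105 ]
```

View pics/w6c.png

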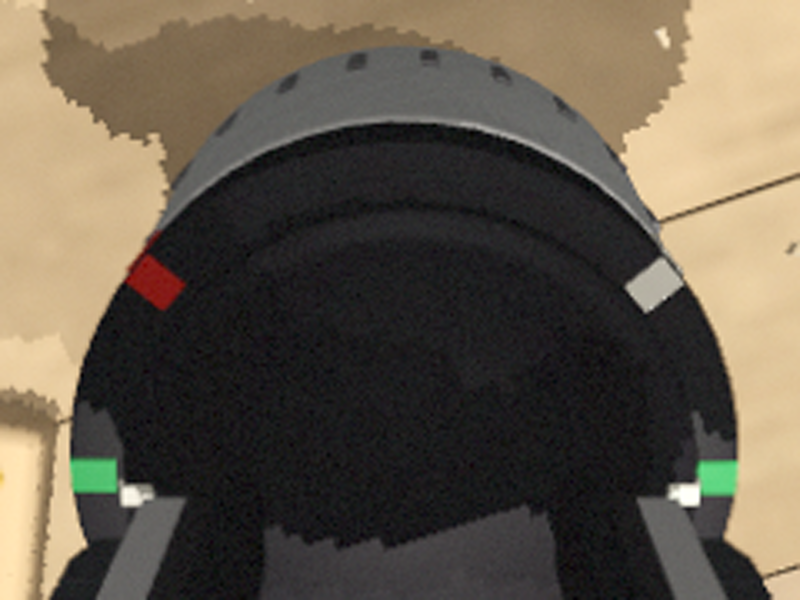

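The pointers, at crop (137,494) and (685,493), sit beside the green marks at (95,475) and (717,477), 0.007 rad short. I'll nudge by that much, hold, and hand in.

>>> jog_arm([
  [[0.6,0,0,0,0.012],[0.6,0,0,0,0.012],[0.6,0,0,0,0.012],[0.6,0,0,0,0.012],[0.6,0,0,0,0.012],[0.6,0,0,0,0.012]],
])

```text
time_s: 12.25
tool_pos: [0.5283, -0.0886, 0.1483]
eef_rot: [3.14, 0.004, 2.801]
contact_force: [-1.3, 0.3, 7.1]
finger_gap: 0.0489
finger_force: 63.5
```

```bash
python3 -c "
from rig import robot
o=robot.observe();print(o['eef_rot'],o['contact_force'],o['finger_gap'],abs(o['joint_vel']).max());print(robot.close_job())"
```

```text
[3.13970478 0.00378086 2.80140525] [-1.26028676  0.31043098  7.06707628] 0.04890134394544044 0.001846938614082722
the job is handed in; nothing more can be done
None
```

The job is handed in at 12.3 s: the lid is seated, turned to the green pulse marks (under 0.01 rad off) and held still in the grip, with the jar and screwdrivers untouched; I viewed 11 pictures, one over the limit of 10.

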